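Close the balance's draught shield and tare it

TASK

The empty beaker on the balance pan is ready to be tared. With the fingertips, gently push the draught shield's top door and left door fully shut, and once both are shut press the wide tare key all the way down and let it come back up. Pick nothing up, and leave the beaker, the right door, the other two keys and the things standing round the balance as they are.

Things in the scene. Friction and masses are not known exactly. Their poses are not given: they have to be found in the camera images.
- balance: laboratory balance fixed on the bench, white housing 308 x 200 mm (x by y), top at z = 72 mm. Origin: centre of its footprint on the bench. x points from its front (key console, towards the robot) to its back, y to its left (robot's left), z up. The console slopes up to the back at 12 degrees, from x = -157 mm, z = 47 mm to x = -55 mm, z = 68 mm
- shield_top (a point): centre of the top of the draught shield round the pan: aluminium frame 186 x 182 mm (balance's x by y), from z = 72 to 192 mm, centred at x = 45, y = 0 mm in the balance's frame; fixed glass front, solid white back, sliding glass doors on top, left and right. An open door stands out behind the shield
- pan_centre (a point): centre of the top of the steel weighing pan, a disc of 110 mm diameter inside the shield, 83 mm above the bench
- top_door (a joint): opening of the top door in m, 0 shut to 0.12; starts open. It slides along the balance's +x (backwards) to open and is shut by pushing it along -x (to the robot) to a hard stop. No latch or spring: about 1.2 N moves it (plus 4 N per m/s), it weighs 0.15 kg and stays where it is left. Upper face of its glass 197 mm above the bench, of its end strips 198 mm
- left_door (a joint): opening of the left side door (balance's +y side) in m, 0 shut to 0.12; starts open. It slides just as the top door does: +x opens, -x shuts, same friction and mass, hard stop at 0. In the balance's frame the outer face of its glass lies at y = 94 mm, of its end strips at 95 mm
- right_door (a joint): opening of the right side door (mirror image of the left one) in m: 0 shut. Starts shut and must stay shut
- top_pull (a point): middle of the top edge of the top door's black finger bar, an upright bar on the pane near its front edge: 10 mm thick (balance's x), 60 mm long (balance's y), standing from z = 197 to 217 mm above the bench (point at 217). It moves with the door; when shut it is at x = -25, y = 0 mm in the balance's frame
- left_pull (a point): middle of the top end of the left door's black finger bar, an upright bar on the outside of the glass near its front edge: 10 mm thick (balance's x), standing out 18 mm from the glass (y = 94 to 112 mm in the balance's frame), from z = 134 to 184 mm above the bench; point at y = 103, z = 184 mm. It moves with the door; when shut it is at x = -25 mm
- right_pull (a point): the same point of the right door's like finger bar, at y = -103 mm in the balance's frame
- tare_key_top (a point): middle of the upper face of the tare key, the wide grey bar key in the middle of the row at the front of the console: 16 mm by 60 mm (balance's x by y), its face tilted with the console by 12 degrees and 7 mm proud of it when up
- tare_key (a joint): travel of the tare key in m, down along the console's normal: 0 up, 0.004 fully down. A spring pushes it back, 1.2 N at the top and 3.6 N fully down; within 1 mm of the bottom counts as pressed
- left_key (a joint): travel in m of the small square key (14 mm) whose centre is 74 mm to the left (balance's +y) of the tare key's; 0 up, 0.004 down
- right_key (a joint): travel in m of the small square key (14 mm) whose centre is 74 mm to the right of the tare key's; 0 up, 0.004 down
- beaker: empty glass beaker, 42 mm diameter, 58 mm high, standing loose on the weighing pan inside the shield; origin at the centre of its underside
- jar_a: amber sample jar with white lid, 56 mm diameter, 85 mm high, to the left of the balance; origin at the centre of its underside
- jar_b: the like of jar_a, to the right of the balance
- flask: stoppered glass volumetric flask, 68 mm diameter at the bulb, 156 mm high, to the right of the console; origin at the centre of its underside
- spatula: steel spatula 162 mm long, 13 mm wide, 4 mm thick, lying on the bench to the right of the balance; origin in the middle of its handle's underside
- dish: white porcelain dish, 68 mm diameter at the rim, 26 mm high, to the left of the console; origin at the centre of its underside
- wash_bottle: white wash bottle with blue cap and bent spout, 66 mm diameter, 180 mm high, to the right of the balance, rearmost; origin at the centre of its underside
- reagent: amber reagent bottle with black cap, 68 mm diameter, 135 mm high, to the left of the balance, rearmost; origin at the centre of its underside

How it is judged:
By the outcome, as a careful person would: the job done as asked, in the order asked, and still so for the second after the job is handed in, with the robot touching nothing.
It also fails if it takes over 48 s, if anything falls off the work surface, if the arm or the gripper's body presses on something with over 40 N, if the wrist force passes 120 N, or if a joint passes its speed limit or range.

ROBOT

A 6-joint arm with a two-finger parallel gripper is mounted at the origin on the work surface. World frame = base frame: x ahead of the robot, y to its left, z up, the work surface at z = 0. Lengths are in m, angles in rad, forces in N, time in s.
With the tool pointing down it reaches from about 0.275 to 0.825 m from the base axis. Payload 4.9 kg.
Tool frame: the origin (TCP) lies between the finger pads; the fingertips stand env.tips_ahead ahead of it and the grasp point (between the pads) lies 11 mm behind it (env.tips_ahead is the distance from the TCP to the fingertips, in m); x points along the fingers, z is the direction in which the jaws open and shut, and the axes are right-handed (so a half turn about x gives the same grasp; the last joint's range is limited). The gripper opens to 85 mm and grips with 20 to 120 N. Pads are 22 mm wide; open, the fingers measure 114 mm over their backs; the gripper's body (76 mm by 85 mm) begins 54 mm behind the grasp point. The pads swing forward as they close: fully open they stand 13 mm farther back than shut.
Start: joints at [0.991, 0.326, -0.193, 1.052, 0, 1.437], TCP at [0.237, 0.496, 0.239] pointing down, gripper open.
Joint ranges: [-2.65, 2.65], [-0.97, 1.79], [-1.3, 1.35], [-1.93, 2.1], [-1.47, 1.37], [-3.14, 3.14]. Speed limits (rad/s): [2.57, 2.57, 3.14, 3.14, 3.14, 3.14].

INTERFACE

Orientations are given as a unit quaternion [w, x, y, z].
In Python, from station import sensors, viewer, env gives the robot as it stands.
- The arm moves only by the tool servo_tool, never from a script. Its argument "steps" is a list that holds one entry, the list of rows, each a list of 7 numbers: the opening, from 0 (shut) to 1 (fully open), then the shift along the world's x, y, z in units of 0.6 m (1.0 is 0.6 m), then the turn, a rotation vector about the world's x, y, z in units of 60 degrees (1.0 is 60 degrees). A call has 1 to 20 rows; each row is the pose to reach, as a shift and turn from the pose commanded when the call began; what a row does not reach only later rows make up. A row lasts 1/10 s, in which the tool goes at most 50 mm and 8.59 degrees, less where a joint would pass 70% of its speed; a pose out of reach is approached as far as the arm can. A call with a number of a shift or a turn outside -1 to 1 is refused whole. A call with a gripper value outside its range is refused whole. The fingers move at their own pace and stop on an object; the grip force is fixed at half the most. Time passes only in rows, so rows that repeat a pose let the fingers close. It gives the time, the measured TCP pose, the force and the opening at its end, in the units of the state.
- sensors.state(): the state, without advancing time (a new reading comes with each control period).
- viewer.capture(name): name is "side" or "top" or "wrist"; returns a dict with "pixels" (384x512x3 uint8, red, green, blue), "K" (3x3 intrinsics, pixels), "R" (3x3) and "t" (3): a world point X has camera coordinates R X + t. Camera axes: x right, y down, z forward; pixel columns grow to the right and rows downward; lengths in m; the calibration is good to about 2 mm. A picture is of the moment at which its call begins. There is no depth.
- env.finish_job(): hands the job in, once; it reports no verdict.
The state is a dict: "t": time; "joint_pos": joint angles; "qd": joint speeds; "joint_torque": joint torques, N m; "eef_pos": TCP position; "eef_rot": TCP orientation; "ft_force": force on the tool from outside, world axes, zero at the start; "wrist_torque": the same for the moment, N m; "finger_gap": opening from 0.0 (shut) to 1.0 (fully open).
Only numpy, scipy, OpenCV 4.12 (cv2) and the standard library are available. Lean on these libraries where they do the work, as an engineer would, in place of code of your own. Each camera call takes 0.05 s, during which the arm holds its last target. There are 200 camera calls.

## Working session

There is one attempt and no reset: what is moved stays moved. The work goes in short steps, Python scripts to look and compute and a tool call to move; the robot and the scene stay as the last step left them, time stands still between calls to the robot, and variables do not carry over. Pictures are saved under pics/ and viewed, about 8 in all and at most 12, crops included, and the job is handed in when it is done.

Besides the shell and the picture viewer there is one more tool, called after "Call:" as a command line: name --argument value ..., lists and objects as JSON in quotes. servo_tool: Moves the arm, as the interface text tells. Its arguments: {"type":"object","properties":{"steps":{"type":"array"}},"required":["steps"]}

```bash
mkdir -p pics; python3 - <<'E'
from station import sensors, viewer, env
import cv2,numpy as np,pickle
s=sensors.state();print(s,env.tips_ahead)
d={}
for n in("side","top"):
    c=viewer.capture(n);d[n]=c;cv2.imwrite(f"pics/{n}0.png",cv2.resize(c["pixels"][...,::-1],(800,600),interpolation=cv2.INTER_CUBIC));print(n,c["K"],c["R"],c["t"])
pickle.dump(d,open("c0.pkl","wb"))
E
```

```text
{'t': 0.0, 'joint_pos': array([ 9.90786006e-01,  3.26954583e-01, -1.93602643e-01,  1.05200512e+00,
        2.60255631e-05,  1.43661119e+00]), 'qd': array([ 9.36706147e-04,  1.35005963e-03,  1.07264722e-03, -5.36558031e-04,
        1.18176700e-03, -9.93987285e-05]), 'joint_torque': array([-1.47373623e-03, -4.43398547e+01,  2.62437487e+01,  1.54275825e-02,
       -1.19796277e-04, -9.11729785e-06]), 'eef_pos': array([0.236816  , 0.49576268, 0.23848888]), 'eef_rot': array([ 0.59759236, -0.3773441 ,  0.59873597,  0.3768422 ]), 'ft_force': array([ 1.01340624, -0.77361179,  0.03163775]), 'wrist_torque': array([ 0.00392263, -0.04763309,  0.01556073]), 'finger_gap': 0.9996458979284205} 0.008
side [[398.90021309   0.         252.49401331]
 [  0.         398.90021309 187.50363818]
 [  0.           0.           1.        ]] [[ 0.98987891 -0.14182768 -0.004966  ]
 [-0.09183532 -0.6134967  -0.78433926]
 [ 0.10819439  0.77685694 -0.62031223]] [-0.56274502  0.17516066  0.94180566]
top [[494.07631165   0.         260.98176596]
 [  0.         494.07631165 196.75448379]
 [  0.           0.           1.        ]] [[-0.01674194 -0.99985832  0.00174359]
 [-0.99165198  0.01638149 -0.12789836]
 [ 0.12785167 -0.0038703  -0.99178575]] [0.01892101 0.56790079 1.22050621]
```

View pics/top0.png

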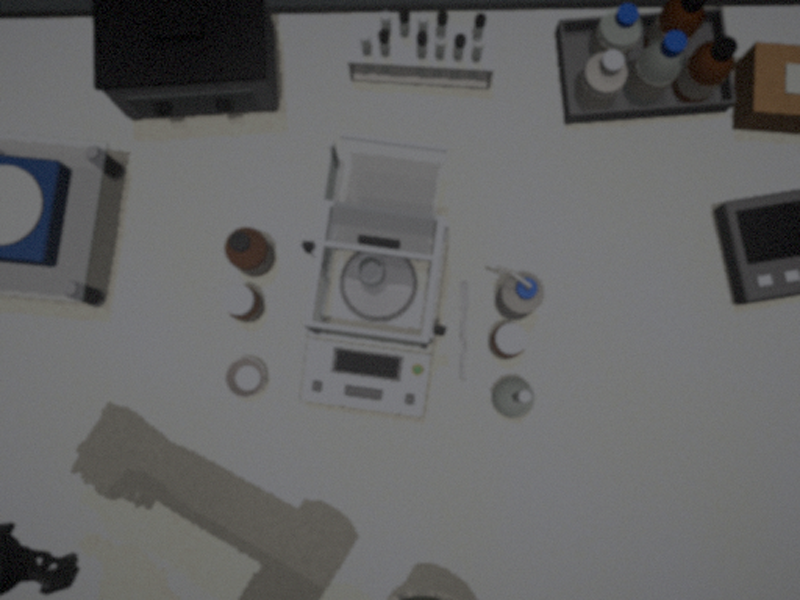

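View pics/side0.png

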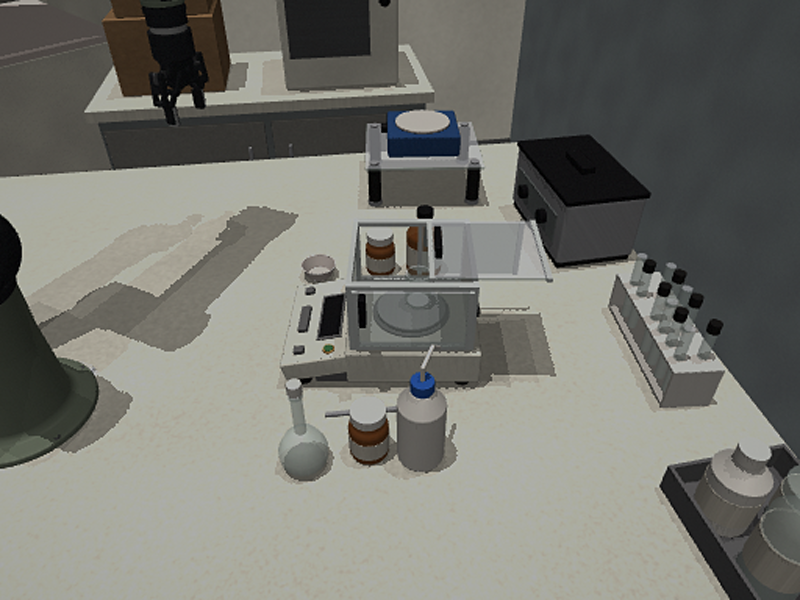

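The top view shows the balance from (301,403) to (448,140), with its keys at (317,386), (364,392) and (410,399). The top pull is at (379,242), the left pull at (308,246) and the right pull at (440,329). The side view shows the keys at (310,291), (304,319) and (298,350), and the top pull at (437,242). Next I fit the balance pose and both door openings.

```bash
cat > fit.py <<'E'
import cv2,numpy as np,pickle
from scipy.optimize import least_squares
T=np.tan(np.radians(12));C=np.cos(np.radians(12));S=np.sin(np.radians(12))
def key(kx,y): # kx: x on console under key, top face centre
    return [kx-.007*S,y,.047+(kx+.157)*T+.007*C]
def pts(p):
    x,y,a,to,lo,kx=p
    P=dict(lk=key(kx,.074),tk=key(kx,0),rk=key(kx,-.074),tp=[-.025+to,0,.217],lp=[-.025+lo,.103,.184],rp=[-.025,-.103,.184],
     fl=[-.048,.091,.192],fr=[-.048,-.091,.192],bl=[.138,.091,.192],br=[.138,-.091,.192])
    c,s=np.cos(a),np.sin(a)
    return {k:np.array([x+c*v[0]-s*v[1],y+s*v[0]+c*v[1],v[2]]) for k,v in P.items()}
def proj(c,X):
    q=c["K"]@(c["R"]@X+c["t"]);return q[:2]/q[2]
def fit(obs,cams,p0=(.5,0,0,.1,.1,-.13)):
    def f(p):
        P=pts(p);return np.concatenate([proj(cams[n],P[k])-np.array(uv) for n,k,uv in obs])
    return least_squares(f,p0,loss="soft_l1")
E
python3 - <<'E'
from fit import *
d=pickle.load(open("c0.pkl","rb"))
o=[("top","lk",(317,386)),("top","tk",(364,392)),("top","rk",(410,399)),("top","tp",(379,238)),("top","lp",(308,246)),("top","rp",(440,329)),("top","fl",(307,328)),("top","fr",(435,342)),
("side","lk",(310,291)),("side","tk",(304,319)),("side","rk",(298,350)),("side","tp",(437,228)),("side","lp",(425,209)),("side","rp",(361,295))]
o=[(n,k,(np.array(u)+.5)/1.5625-.5) for n,k,u in o]
r=fit(o,d);print(np.round(r.x,4));
for (n,k,u),e in zip(o,r.fun.reshape(-1,2)):print(n,k,(proj(d[n],pts(r.x)[k])-u).round(1))
out=[]
for n,(a,b,w,h) in dict(top=(185,85,110,190),side=(175,125,180,130)).items():
    z=400/w if n=="side" else 600/h
    im=cv2.resize(d[n]["pixels"][b:b+h,a:a+w,::-1],None,fx=z,fy=z,interpolation=cv2.INTER_CUBIC)
    im=cv2.convertScaleAbs(im,alpha=1.5)
    for k,X in pts(r.x).items():
        u=(proj(d[n],X)-[a,b]+.5)*z;cv2.circle(im,tuple(int(v) for v in u),2,(0,0,255),-1)
    q=np.zeros((600,400,3),np.uint8);q[:min(600,im.shape[0]),:im.shape[1]]=im[:600,:400];out.append(q)
cv2.imwrite("pics/fit.png",np.hstack(out))
E
```

```text
[ 0.5574  0.0622 -0.1415  0.1107  0.0954 -0.1259]
top lk [0.7 0.5]
top tk [0.4 0.4]
top rk [ 0.8 -0.3]
top tp [-0.3  1. ]
top lp [-0.3  0.1]
top rp [ 0.5 -0.2]
top fl [-2.2 -0.6]
top fr [-2.7  0.7]
side lk [-0.6 -1.1]
side tk [ 0.1 -1.1]
side rk [ 0.4 -0.9]
side tp [1.2 4.8]
side lp [0.1 5.8]
side rp [0.4 1.5]
```

View pics/fit.png

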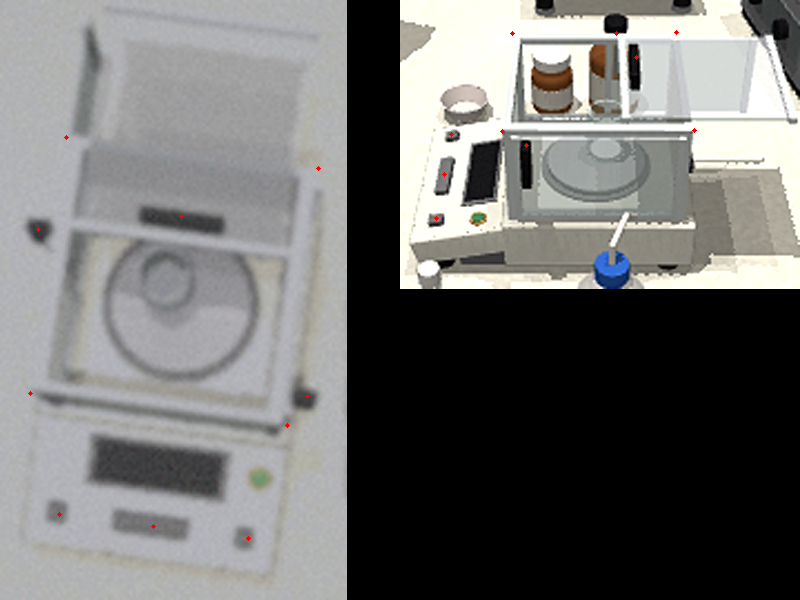

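Red dots mark the fit. They sit well on the keys and pulls in the top view. What I took for the left pull in the side view was the reagent's black cap, so I drop it. I also correct the top pull's side point to crop (633,66) and add the pan centre.

```bash
sed -i 's/    P=dict(/    P=dict(pan=[.045,0,.083],/' fit.py; python3 - <<'E'
from fit import *
d=pickle.load(open("c0.pkl","rb"))
zt=600/190;zs=400/180
t=lambda u,v:(u/zt+185-.5,v/zt+85-.5); s=lambda u,v:((u-400)/zs+175-.5,v/zs+125-.5)
o=[("top","lk",t(57,511)),("top","tk",t(151,525)),("top","rk",t(245,538)),("top","tp",t(181,217)),("top","lp",t(38,231)),("top","rp",t(305,399)),("top","pan",t(181,306)),
("side","lk",s(453,135)),("side","tk",s(445,175)),("side","rk",s(436,219)),("side","tp",s(633,64)),("side","pan",s(596,167)),("side","rp",s(526,143)),("side","fr",s(503,131))]
r=fit(o,d);p=r.x;print(p.round(4))
for n,k,u in o:print(n,k,(proj(d[n],pts(p)[k])-u).round(1))
for k,v in pts(p).items():print(k,v.round(4))
c=[np.cos(p[2]),np.sin(p[2])];print("dir",c)
# things standing round, top view full pic px (lid tops)
for nm,u,z in [("jar_a",(240,300),.085),("reagent",(243,242),.135),("dish",(247,376),.026),("flask",(522,396),.156)]:
    q=d["top"];m=np.array([(u[0]+.5)/1.5625-.5,(u[1]+.5)/1.5625-.5,1]);ray=q["R"].T@np.linalg.inv(q["K"])@m;o0=-q["R"].T@q["t"]
    print(nm,(o0+ray*(z-o0[2])/ray[2]).round(3))
np.save("p.npy",p)
E
```

```text
[ 0.558   0.0626 -0.1527  0.1084  0.0929 -0.1259]
top lk [0.2 0.4]
top tk [0.2 0. ]
top rk [0.2 0. ]
top tp [0.4 0.7]
top lp [0.2 0. ]
top rp [ 0.5 -0.5]
top pan [ 0.2 -0.6]
side lk [-0.2 -0.8]
side tk [ 0.  -0.9]
side rk [ 0.2 -0.7]
side tp [ 0.6 -2.6]
side pan [-0.1 -3.9]
side rp [-0.2  1. ]
side fr [-0.4  0. ]
pan [0.6025 0.0557 0.083 ]
lk [0.4434 0.1551 0.0605]
tk [0.4322 0.0819 0.0605]
rk [0.4209 0.0088 0.0605]
tp [0.6405 0.0499 0.217 ]
lp [0.6408 0.1541 0.184 ]
rp [ 0.5176 -0.0354  0.184 ]
fl [0.5244 0.1598 0.192 ]
fr [ 0.4967 -0.0201  0.192 ]
bl [0.7083 0.1315 0.192 ]
br [ 0.6806 -0.0483  0.192 ]
dir [np.float64(0.9883712604272596), np.float64(-0.152060026178579)]
jar_a [0.578 0.273 0.085]
reagent [0.66  0.258 0.135]
dish [0.462 0.273 0.026]
flask [ 0.421 -0.153  0.156]
```

```bash
python3 - <<'E'
import numpy as np
from scipy.spatial.transform import Rotation as Ro
from station import sensors
s=sensors.state();R=Ro.from_quat(s["eef_rot"],scalar_first=True);M=R.as_matrix();print(M.round(3),s["eef_pos"])
p=np.load("p.npy");c,s_=np.cos(p[2]),np.sin(p[2]);ja=np.degrees(np.arctan2(M[1,2],M[0,2]))
t=np.degrees(p[2])
print("jaw",ja,"bal y",t+90,"turns",[((t+90+k-ja+180)%360-180) for k in(0,180)])
W=lambda x,y:np.array([p[0]+c*x-s_*y,p[1]+s_*x+c*y])
print("behind top",W(-.025+p[3]+.05,0),"shut contact", W(-.025+.016,0))
print("behind left",W(-.025+p[4]+.05,.114),"shut", W(-.025+.016,.114))
E
```

```text
[[-0.001 -0.902  0.431]
 [-0.001  0.431  0.902]
 [-1.     0.    -0.002]] [0.23684425 0.49582491 0.23858346]
jaw 64.4558900666478 bal y 81.25367299140456 turns [np.float64(16.797782924756746), np.float64(-163.20221707524325)]
behind top [0.68991232 0.04229787] shut contact [0.54912296 0.06395818]
behind left [0.69185145 0.15734081] shut [0.5664578  0.17663251]
```

Call:
servo_tool --steps '[[[0,0,0,0.1,0,0,0.1],[0,0.758,-0.561,0.1,0,0,0.28],[0,0.758,-0.561,0.1,0,0,0.28],[0,0.758,-0.561,0.1,0,0,0.28],[0,0.758,-0.561,0.1,0,0,0.28],[0,0.758,-0.561,0.1,0,0,0.28],[0,0.758,-0.561,0.1,0,0,0.28],[0,0.758,-0.561,0.1,0,0,0.28],[0,0.758,-0.561,0.1,0,0,0.28],[0,0.758,-0.561,0.1,0,0,0.28],[0,0.758,-0.561,0.1,0,0,0.28],[0,0.758,-0.561,0.1,0,0,0.28],[0,0.758,-0.561,0.1,0,0,0.28],[0,0.758,-0.561,0.1,0,0,0.28],[0,0.758,-0.561,0.1,0,0,0.28],[0,0.758,-0.561,0.1,0,0,0.28],[0,0.758,-0.561,0.1,0,0,0.28],[0,0.758,-0.561,0.1,0,0,0.28]]]'

```text
t: 1.9
eef_pos: [0.6913, 0.1607, 0.2999]
eef_rot: [0.536, -0.461, 0.536, 0.461]
ft_force: [-0.1, 0.2, -0.0]
finger_gap: -0.0
```

```bash
python3 - <<'E'
from station import sensors, viewer
import cv2,numpy as np
s=sensors.state();print(s["t"],s["eef_pos"],s["eef_rot"],s["ft_force"],s["finger_gap"])
a=[viewer.capture(n)["pixels"][...,::-1] for n in("wrist","side")]
a[1]=a[1][70:262,170:426]
cv2.imwrite("pics/w1.png",np.vstack([cv2.resize(x,(400,300),interpolation=cv2.INTER_CUBIC) for x in a]))
E
```

```text
1.9 [0.69127697 0.1607339  0.29987456] [ 0.53643658 -0.4609322   0.53616245  0.46076798] [-0.11339437  0.20163722 -0.01683136] -0.00016845362233828415
```

View pics/w1.png

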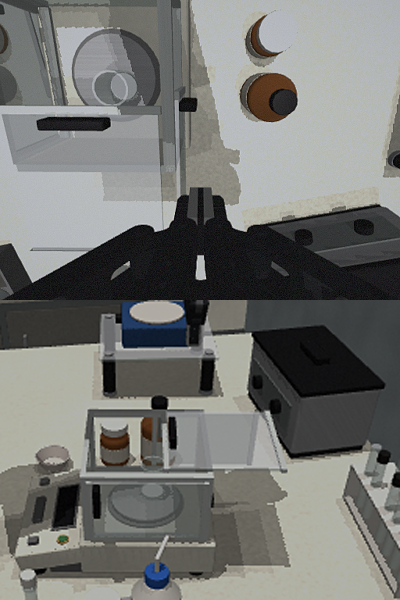

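The wrist view shows the left pull at (188,104), the top pull at (73,124), and the shut fingertips at (200,190) standing behind the bar. The knuckles flare sideways along y, so I'll turn the jaw 90° to keep the gripper thin beside the shield. First I check the fit against the wrist view.

```bash
python3 - <<'E'
from fit import *
from station import viewer,sensors
c=viewer.capture("wrist");p=np.load("p.npy")
for k in("tp","lp"):print(k,(proj(c,pts(p)[k])/1.28).round(1))
R=c["R"];e=sensors.state();o=-R.T@c["t"]
for nm,u,z in(("tp",(73,122),.217),("lp",(188,104),.184)):
    ray=R.T@np.linalg.inv(c["K"])@np.array([u[0]*1.28,u[1]*1.28,1]);X=o+ray*(z-o[2])/ray[2]
    d=X[:2]-p[:2];cc,s=np.cos(p[2]),np.sin(p[2]);print(nm,X,"bal",cc*d[0]+s*d[1],-s*d[0]+cc*d[1])
u=proj(c,e["eef_pos"]+np.array([0,0,-.008]))/1.28;print("tip",u)
cc,s=np.cos(p[2]),np.sin(p[2])
W=lambda x,y:np.array([p[0]+cc*x-s*y,p[1]+s*x+cc*y])
print("left approach",W(-.025+p[4]+.045,.111)-e["eef_pos"][:2])
E
```

```text
tp [ 69.2 125.6]
lp [186.4 103.6]
tp [0.63788521 0.05420349 0.217     ] bal 0.08021335187200206 0.003855933531504919
lp [0.64141673 0.15554119 0.184     ] bal 0.06829439376345145 0.10455221076511075
tip [200.53417    200.18756555]
left approach [-0.00517925 -0.00510142]
```

Call:
servo_tool --steps '[[[0,0,0,0,0,0,1],[0,0,0,0,0,0,1],[0,0,0,0,0,0,1],[0,0,0,0,0,0,1],[0,0,0,0,0,0,1],[0,0,0,0,0,0,1],[0,0,0,0,0,0,1]]]'

```text
t: 2.75
eef_pos: [0.6918, 0.1599, 0.2994]
eef_rot: [-0.232, 0.668, -0.232, -0.668]
ft_force: [-0.8, 0.2, -0.3]
finger_gap: -0.001
```

Call:
servo_tool --steps '[[[0,-0.005,-0.003,0,0,0,0.5],[0,-0.005,-0.003,0,0,0,0.5],[0,-0.005,-0.003,0,0,0,0.5],[0,-0.005,-0.003,-0.06,0,0,0.5],[0,-0.005,-0.003,-0.12,0,0,0.5],[0,-0.005,-0.003,-0.17,0,0,0.5],[0,-0.005,-0.003,-0.19,0,0,0.5],[0,-0.005,-0.003,-0.21,0,0,0.5],[0,-0.005,-0.003,-0.21,0,0,0.5]]]'

```text
t: 3.65
eef_pos: [0.6886, 0.1579, 0.1725]
eef_rot: [0.054, -0.705, 0.054, 0.705]
ft_force: [-1.0, -0.2, 0.2]
finger_gap: 0.001
```

```bash
python3 - <<'E'
from station import sensors, viewer
import cv2,numpy as np
s=sensors.state();print(s["t"],s["eef_pos"],s["eef_rot"],s["ft_force"],s["finger_gap"])
a=[viewer.capture(n)["pixels"][...,::-1] for n in("wrist","side")]
a[1]=a[1][70:262,170:426]
cv2.imwrite("pics/w2.png",np.vstack([cv2.resize(x,(400,300),interpolation=cv2.INTER_CUBIC) for x in a]))
E
```

```text
3.65 [0.6886176  0.15786514 0.17252761] [ 0.05378302 -0.70462562  0.05397081  0.70547663] [-0.9559666  -0.18917371  0.17351499] 0.001330945450576935
```

View pics/w2.png

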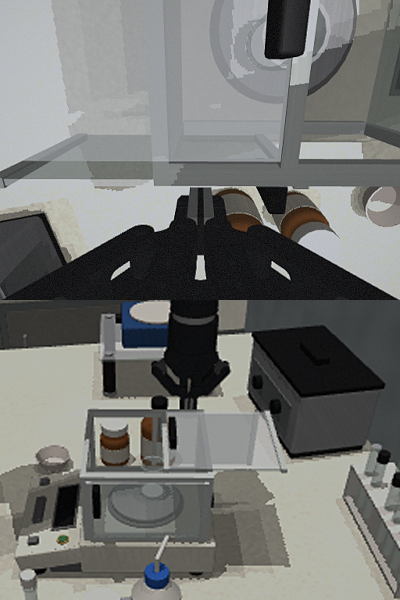

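The fingers stand outside the left glass, and the bar is at (275,195), on the robot side of them. I push along the balance's -x for the first 100 mm.

Call:
servo_tool --steps '[[[0,-0.012,0.0018,0,0,0,0],[0,-0.024,0.0037,0,0,0,0],[0,-0.036,0.0055,0,0,0,0],[0,-0.048,0.0074,0,0,0,0],[0,-0.06,0.0092,0,0,0,0],[0,-0.072,0.0111,0,0,0,0],[0,-0.084,0.0129,0,0,0,0],[0,-0.096,0.0148,0,0,0,0],[0,-0.108,0.0166,0,0,0,0],[0,-0.12,0.0185,0,0,0,0],[0,-0.132,0.0203,0,0,0,0],[0,-0.144,0.0222,0,0,0,0],[0,-0.154,0.0237,0,0,0,0],[0,-0.16,0.0246,0,0,0,0],[0,-0.164,0.0252,0,0,0,0]]]'

```text
t: 5.25
eef_pos: [0.5901, 0.1731, 0.1732]
eef_rot: [0.054, -0.705, 0.054, 0.705]
ft_force: [1.8, 0.6, 0.5]
finger_gap: -0.003
```

Call:
servo_tool --steps '[[[0,-0.004,0.0006,0,0,0,0],[0,-0.008,0.0012,0,0,0,0],[0,-0.012,0.0018,0,0,0,0],[0,-0.016,0.0024,0,0,0,0],[0,-0.02,0.003,0,0,0,0],[0,-0.024,0.0036,0,0,0,0]]]'

```text
t: 5.85
eef_pos: [0.5759, 0.1752, 0.1732]
eef_rot: [0.054, -0.705, 0.054, 0.705]
ft_force: [1.4, 0.6, 0.3]
finger_gap: 0.001
```

Call:
servo_tool --steps '[[[0,-0.002,0.0003,0,0,0,0],[0,-0.004,0.0006,0,0,0,0],[0,-0.006,0.0009,0,0,0,0],[0,-0.008,0.0012,0,0,0,0]]]'

```text
t: 6.25
eef_pos: [0.5712, 0.1759, 0.1732]
eef_rot: [0.054, -0.705, 0.054, 0.705]
ft_force: [2.0, 1.4, 0.1]
finger_gap: 0.001
```

Call:
servo_tool --steps '[[[0,-0.002,0.0003,0,0,0,0],[0,-0.004,0.0006,0,0,0,0],[0,-0.004,0.0006,0,0,0,0]]]'

```text
t: 6.55
eef_pos: [0.5694, 0.1761, 0.1733]
eef_rot: [-0.054, 0.705, -0.054, -0.705]
ft_force: [3.4, 0.1, -1.5]
finger_gap: -0.0
```

Call:
servo_tool --steps '[[[0,-0.002,0.0003,0,0,0,0],[0,-0.003,0.0005,0,0,0,0],[0,-0.003,0.0005,0,0,0,0]]]'

```text
t: 6.85
eef_pos: [0.5692, 0.1762, 0.1735]
eef_rot: [-0.054, 0.706, -0.054, -0.704]
ft_force: [8.6, 0.0, -6.0]
finger_gap: 0.001
```

Left door: it stopped hard at the predicted place, with 8.6 N. Now I back off, lift, and go behind the top bar.

Call:
servo_tool --steps '[[[0,0.033,-0.005,0,0,0,0],[0,0.066,-0.01,0,0,0,0],[0,0.066,-0.01,0.08,0,0,0],[0,0.066,-0.01,0.16,0,0,0],[0,0.066,-0.01,0.196,0,0,0],[0,0.13,-0.06,0.196,0,0,0],[0,0.197,-0.12,0.196,0,0,0],[0,0.197,-0.18,0.196,0,0,0],[0,0.197,-0.2185,0.196,0,0,0],[0,0.197,-0.2185,0.196,0,0,0],[0,0.197,-0.2185,0.14,0,0,0],[0,0.197,-0.2185,0.1,0,0,0],[0,0.197,-0.2185,0.08,0,0,0],[0,0.197,-0.2185,0.08,0,0,0]]]'

```text
t: 8.25
eef_pos: [0.6837, 0.0463, 0.2193]
eef_rot: [0.054, -0.703, 0.054, 0.707]
ft_force: [0.2, 0.4, -1.0]
finger_gap: -0.0
```

```bash
python3 - <<'E'
from station import sensors, viewer
import cv2,numpy as np
s=sensors.state();print(s["t"],s["eef_pos"],s["ft_force"])
a=[viewer.capture(n)["pixels"][...,::-1] for n in("wrist","side")]
a[1]=a[1][100:250,200:400]
cv2.imwrite("pics/w3.png",np.vstack([cv2.resize(x,(400,300),interpolation=cv2.INTER_CUBIC) for x in a]))
E
```

```text
8.25 [0.68366408 0.04628824 0.2192573 ] [ 0.16950203  0.36832026 -0.98843928]
```

View pics/w3.png

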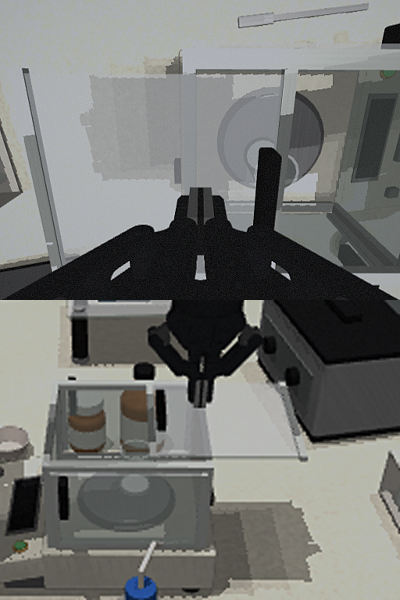

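Call:
servo_tool --steps '[[[0,0,0,-0.011,0,0,0],[0,-0.012,0.0018,-0.011,0,0,0],[0,-0.024,0.0037,-0.011,0,0,0],[0,-0.036,0.0055,-0.011,0,0,0],[0,-0.048,0.0074,-0.011,0,0,0],[0,-0.06,0.0092,-0.011,0,0,0],[0,-0.072,0.0111,-0.011,0,0,0],[0,-0.084,0.0129,-0.011,0,0,0],[0,-0.096,0.0148,-0.011,0,0,0],[0,-0.108,0.0166,-0.011,0,0,0],[0,-0.12,0.0185,-0.011,0,0,0],[0,-0.132,0.0203,-0.011,0,0,0],[0,-0.144,0.0222,-0.011,0,0,0],[0,-0.156,0.024,-0.011,0,0,0],[0,-0.168,0.0258,-0.011,0,0,0],[0,-0.178,0.0274,-0.011,0,0,0],[0,-0.186,0.0286,-0.011,0,0,0],[0,-0.192,0.0295,-0.011,0,0,0],[0,-0.197,0.0303,-0.011,0,0,0]]]'

```text
t: 10.25
eef_pos: [0.5668, 0.0636, 0.2147]
eef_rot: [0.054, -0.705, 0.054, 0.705]
ft_force: [1.6, 0.7, 1.3]
finger_gap: 0.002
```

Call:
servo_tool --steps '[[[0,-0.004,0.0006,0,0,0,0],[0,-0.008,0.0012,0,0,0,0],[0,-0.012,0.0018,0,0,0,0],[0,-0.014,0.0021,0,0,0,0]]]'

```text
t: 10.65
eef_pos: [0.5585, 0.0649, 0.2146]
eef_rot: [0.054, -0.705, 0.054, 0.705]
ft_force: [1.4, 0.7, 1.1]
finger_gap: -0.002
```

Call:
servo_tool --steps '[[[0,-0.003,0.0005,0,0,0,0],[0,-0.005,0.0008,0,0,0,0],[0,-0.007,0.0011,0,0,0,0],[0,-0.008,0.0012,0,0,0,0]]]'

```text
t: 11.05
eef_pos: [0.5538, 0.0656, 0.2146]
eef_rot: [0.054, -0.705, 0.054, 0.705]
ft_force: [1.6, 0.5, 0.7]
finger_gap: -0.001
```

Call:
servo_tool --steps '[[[0,-0.002,0.0003,0,0,0,0],[0,-0.004,0.0006,0,0,0,0],[0,-0.004,0.0006,0,0,0,0]]]'

```text
t: 11.35
eef_pos: [0.5514, 0.066, 0.2146]
eef_rot: [0.054, -0.705, 0.054, 0.705]
ft_force: [1.8, 0.6, 0.5]
finger_gap: -0.003
```

Call:
servo_tool --steps '[[[0,-0.002,0.0003,0,0,0,0],[0,-0.004,0.0006,0,0,0,0],[0,-0.004,0.0006,0,0,0,0]]]'

```text
t: 11.65
eef_pos: [0.5509, 0.066, 0.215]
eef_rot: [-0.054, 0.706, -0.054, -0.704]
ft_force: [6.7, 0.5, -1.2]
finger_gap: -0.0
```

Top door: it stopped hard with 6.7 N. Now I back off, lift, and go over the console, turning the jaw back.

Call:
servo_tool --steps '[[[0,0.025,-0.004,0,0,0,0],[0,0.05,-0.008,0,0,0,0],[0,0.05,-0.008,0.07,0,0,0],[0,0.05,-0.008,0.12,0,0,0],[0,-0.02,0,0.12,0,0,-0.14],[0,-0.09,0.01,0.12,0,0,-0.28],[0,-0.16,0.02,0.12,0,0,-0.42],[0,-0.211,0.029,0.12,0,0,-0.56],[0,-0.211,0.029,0.12,0,0,-0.7],[0,-0.211,0.029,0.12,0,0,-0.84],[0,-0.211,0.029,0.12,0,0,-1],[0,-0.211,0.029,0.12,0,0,-1],[0,-0.211,0.029,0.12,0,0,-1]]]'

```text
t: 12.95
eef_pos: [0.422, 0.0836, 0.2864]
eef_rot: [0.398, -0.584, 0.399, 0.584]
ft_force: [-0.3, -0.2, -0.5]
finger_gap: -0.0
```

Call:
servo_tool --steps '[[[0,0,0,0,0,0,-0.14],[0,0,0,0,0,0,-0.28],[0,0,0,0,0,0,-0.42],[0,0,0,0,0,0,-0.5],[0,0,0,0,0,0,-0.5],[0,0,0,0,0,0,-0.5]]]'

```text
t: 13.55
eef_pos: [0.4224, 0.0836, 0.2865]
eef_rot: [0.536, -0.461, 0.536, 0.461]
ft_force: [-0.7, -0.0, -0.4]
finger_gap: -0.001
```

```bash
python3 - <<'E'
from fit import *
from station import sensors, viewer
s=sensors.state();print(s["t"],s["eef_pos"],s["eef_rot"],s["ft_force"])
p=np.load("p.npy");p[3]=p[4]=0
a=[]
for n,(b,h,c0,w) in dict(wrist=(0,384,0,512),side=(100,150,180,200)).items():
    c=viewer.capture(n);im=c["pixels"][b:b+h,c0:c0+w,::-1];z=400/w
    im=cv2.resize(im,(400,300),interpolation=cv2.INTER_CUBIC)
    for k in("tk","tp","lp","rp","lk","rk"):
        u=(proj(c,pts(p)[k])-[c0,b]+.5)*z;print(n,k,u.round(1))
        if abs(u).max()<2000: cv2.circle(im,tuple(int(v) for v in u),2,(0,0,255),-1)
    a.append(im)
cv2.imwrite("pics/w4.png",np.vstack(a))
E
```

```text
13.55 [0.42237695 0.08363988 0.28651544] [ 0.53578439 -0.46112281  0.53614665  0.4613541 ] [-0.68269133 -0.03260159 -0.38454131]
wrist tk [200.6 135.6]
wrist tp [200.5 269.9]
wrist lp [290.4 248.3]
wrist rp [110.5 248.1]
wrist lk [250.1 135.7]
wrist rk [151.  135.5]
side tk [ 30.5 205.7]
side tp [106.5 102.2]
side lp [111.4  79.8]
side rp [102.9 180.7]
side lk [ 37.3 170. ]
side rk [ 22.9 245.8]
```

View pics/w4.png

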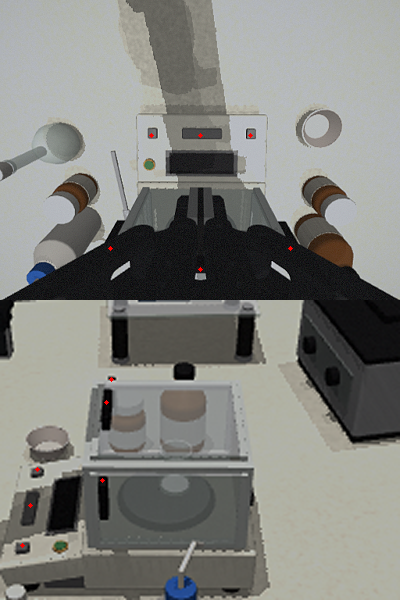

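The red dots match both pulls at opening 0 and the keys, with tare at wrist (202,133) and side (31,506). No door stands out behind the shield, so both are shut. Now I tilt 12° and descend to 40 mm off the key.

Call:
servo_tool --steps '[[[0,-0.002,0.002,-0.06,-0.015,-0.1,0],[0,-0.002,0.002,-0.13,-0.03,-0.198,0],[0,-0.002,0.002,-0.2,-0.03,-0.198,0],[0,-0.002,0.002,-0.26,-0.03,-0.198,0],[0,-0.002,0.002,-0.297,-0.03,-0.198,0],[0,-0.002,0.002,-0.297,-0.03,-0.198,0],[0,-0.002,0.002,-0.297,-0.03,-0.198,0]]]'

```text
t: 14.35
eef_pos: [0.4214, 0.0849, 0.1087]
eef_rot: [0.582, -0.514, 0.485, 0.402]
ft_force: [0.9, -0.2, -0.3]
finger_gap: -0.003
```

```bash
python3 - <<'E'
from fit import *
from station import sensors, viewer
s=sensors.state();print(s["t"],s["eef_pos"],s["ft_force"])
from scipy.spatial.transform import Rotation as Ro
print("tool x",Ro.from_quat(s["eef_rot"],scalar_first=True).as_matrix()[:,0])
p=np.load("p.npy")
a=[]
for n,(b,h,c0,w) in dict(wrist=(0,384,0,512),side=(160,90,170,120)).items():
    c=viewer.capture(n);im=cv2.resize(c["pixels"][b:b+h,c0:c0+w,::-1],(400,300),interpolation=cv2.INTER_CUBIC);z=400/w
    u=(proj(c,pts(p)["tk"])-[c0,b]+.5)*z;cv2.circle(im,tuple(int(v) for v in u),2,(0,0,255),-1)
    a.append(im)
cv2.imwrite("pics/w5.png",np.vstack(a))
E
```

```text
14.35 [0.42142008 0.08488185 0.10874935] [ 0.89149863 -0.24832363 -0.325241  ]
tool x [ 0.20512724 -0.03128565 -0.97823516]
```

View pics/w5.png

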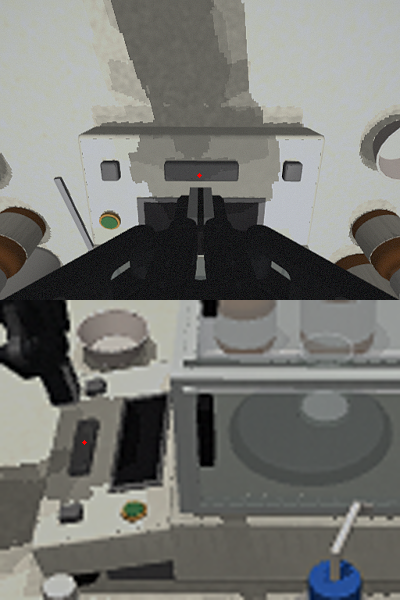

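The key is in line under the tips: its centre is at wrist (201,170), and the side dot sits on the key. I descend along the console normal.

Call:
servo_tool --steps '[[[0,0.002,-0.0004,-0.014,0,0,0],[0,0.005,-0.0009,-0.028,0,0,0],[0,0.007,-0.0013,-0.042,0,0,0],[0,0.009,-0.0016,-0.052,0,0,0],[0,0.01,-0.0018,-0.056,0,0,0],[0,0.01,-0.0018,-0.056,0,0,0],[0,0.01,-0.0018,-0.056,0,0,0]]]'

```text
t: 15.15
eef_pos: [0.4273, 0.0838, 0.0748]
eef_rot: [0.582, -0.514, 0.485, 0.402]
ft_force: [0.5, 0.9, -1.0]
finger_gap: -0.001
```

Call:
servo_tool --steps '[[[0,0.0007,-0.0001,-0.0033,0,0,0],[0,0.0014,-0.0002,-0.0066,0,0,0],[0,0.0014,-0.0002,-0.0066,0,0,0]]]'

```text
t: 15.45
eef_pos: [0.4282, 0.0837, 0.0708]
eef_rot: [0.582, -0.514, 0.485, 0.402]
ft_force: [-0.8, 0.3, -0.5]
finger_gap: 0.002
```

Call:
servo_tool --steps '[[[0,0.0007,-0.0001,-0.0033,0,0,0],[0,0.0014,-0.0002,-0.0066,0,0,0],[0,0.0014,-0.0002,-0.0066,0,0,0]]]'

```text
t: 15.75
eef_pos: [0.4292, 0.0836, 0.0669]
eef_rot: [0.582, -0.514, 0.485, 0.402]
ft_force: [-0.6, 0.6, 2.4]
finger_gap: -0.001
```

Call:
servo_tool --steps '[[[0,0.0005,-0.0001,-0.0025,0,0,0],[0,0.0005,-0.0001,-0.0025,0,0,0]]]'

```text
t: 15.95
eef_pos: [0.4295, 0.0836, 0.0655]
eef_rot: [0.582, -0.514, 0.485, 0.402]
ft_force: [-0.3, -0.6, 2.1]
finger_gap: 0.001
```

Call:
servo_tool --steps '[[[0,0.0005,-0.0001,-0.0025,0,0,0],[0,0.0005,-0.0001,-0.0025,0,0,0]]]'

```text
t: 16.15
eef_pos: [0.4298, 0.0835, 0.064]
eef_rot: [0.582, -0.514, 0.485, 0.402]
ft_force: [-0.5, -0.1, 2.5]
finger_gap: -0.001
```

Contact is at roughly z 0.068, and the spring force is rising.

Call:
servo_tool --steps '[[[0,0.0004,-0.0001,-0.002,0,0,0],[0,0.0004,-0.0001,-0.002,0,0,0]]]'

```text
t: 16.35
eef_pos: [0.4299, 0.0835, 0.0633]
eef_rot: [0.582, -0.514, 0.485, 0.402]
ft_force: [-4.2, 0.9, 12.9]
finger_gap: 0.003
```

Call:
servo_tool --steps '[[[0,0.0004,-0.0001,-0.002,0,0,0],[0,0.0004,-0.0001,-0.002,0,0,0]]]'

```text
t: 16.55
eef_pos: [0.4301, 0.0835, 0.063]
eef_rot: [0.582, -0.514, 0.485, 0.402]
ft_force: [-11.1, 0.4, 28.4]
finger_gap: 0.006
```

The key bottomed at z 0.063, 4 mm below contact. Releasing it along the normal.

Call:
servo_tool --steps '[[[0,-0.0014,0.0002,0.0066,0,0,0],[0,-0.0035,0.0005,0.0166,0,0,0],[0,-0.008,0.0012,0.04,0,0,0],[0,-0.0175,0.0027,0.083,0,0,0],[0,-0.03,0.0045,0.16,0,0,0],[0,-0.03,0.05,0.24,0,0,0],[0,-0.05,0.12,0.3,0,0,0],[0,-0.07,0.2,0.34,0,0,0],[0,-0.09,0.28,0.34,0,0,0],[0,-0.1,0.35,0.34,0,0,0],[0,-0.1,0.42,0.34,0,0,0],[0,-0.1,0.42,0.34,0,0,0],[0,-0.1,0.42,0.34,0,0,0]]]'

```text
t: 17.85
eef_pos: [0.3693, 0.3359, 0.2648]
eef_rot: [0.581, -0.515, 0.485, 0.403]
ft_force: [0.9, -0.1, -0.2]
finger_gap: -0.001
```

```bash
python3 - <<'E'
from fit import *
from station import sensors, viewer
s=sensors.state();print(s["t"],s["eef_pos"],s["ft_force"])
p=np.load("p.npy");p[3]=p[4]=0
a=[]
for n,(b,h,c0,w) in dict(top=(130,150,150,200),side=(125,150,170,200)).items():
    c=viewer.capture(n);im=cv2.resize(c["pixels"][b:b+h,c0:c0+w,::-1],(800,600),interpolation=cv2.INTER_CUBIC);z=800/w
    for k in("tp","lp","rp"):
        u=(proj(c,pts(p)[k])-[c0,b]+.5)*z;cv2.circle(im,tuple(int(v) for v in u),3,(0,0,255),-1)
    a.append(cv2.resize(im,(533,400))[:, :])
o=np.vstack([cv2.resize(x,(400,300)) for x in a]);cv2.imwrite("pics/end.png",o)
E
```

```text
17.85 [0.36928669 0.33592069 0.26480711] [ 0.85434769 -0.14465203 -0.22791847]
```

View pics/end.png

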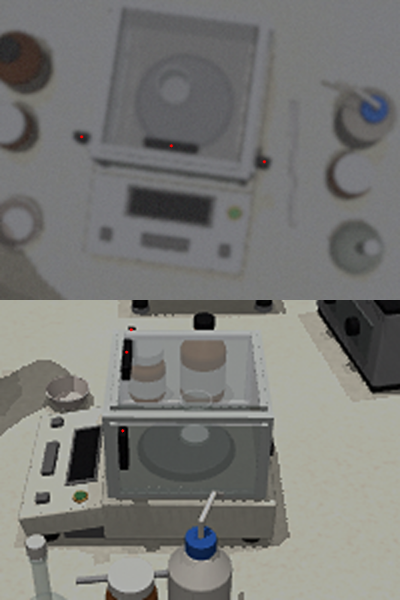

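In the top view the bars are at (171,146), (82,137) and (264,162), all on their shut positions. The beaker, keys and surrounding items look undisturbed.

```bash
python3 -c "
from station import env
print(env.finish_job())"
```

```text
the job is handed in; nothing more can be done
None
```

I pushed the left door and then the top door shut. With both shut, I pressed the tare key to its bottom and released it, then moved the arm clear and handed the job in at about 18 s.

- **Doors:** each stopped hard within about 2 mm of where I expected, at 8.6 N for the left and 6.7 N for the top. In the last top and side pictures the top and right bars sit on their predicted shut positions. The left bar shows only in the top view, where it also matches. No door stands out behind the shield.
- **Tare key:** it went down about 4 mm, with roughly 2–2.5 N of spring force before the hard stop. I then pressed slightly past the stop, which read about 30 N briefly. Its return was not measured; in the last picture it looks up.
- **Everything else:** the beaker, the right door, the other two keys and the items round the balance look as they were.
- **Disagreement:** the wrist camera put the tare key 3–4 mm nearer the robot than the fit from the other two cameras. I split the difference, and the tips are wide enough to cover the key's 16 mm depth either way.

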